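Let a ratchet feed wheel back one notch

TASK

The hand-wound sample feeder has been wound one notch too far. Using only a fingertip and without gripping anything, tip the red ball lever over so that the orange pawl lifts out of the ratchet wheel and stays up, push the wheel back by exactly one notch (its top moves away from the pawl's pivot), then tip the lever back so that the pawl drops fully home in the next notch. Push gently and leave the vials, the beaker and the pellet cup where they stand.

Things in the scene. Friction and masses are not known exactly. Their poses are not given: they have to be found in the camera images.
- feeder: Fixed feeder: grey base plate 160 x 275 mm, 12 mm thick, blue upright plate behind the wheel (190 mm wide, 164 mm high, front face at local x 14 mm). Origin on the worktop below the wheel's centre; local x points to its back, y to its left seen from the front, z up. Wheel and pawl move in the plane x = 0. A pusher bar behind is geared to the wheel and follows it.
- feed_wheel (a joint): Turn of the steel ratchet wheel (124 mm across, drum and pins in front of it turn along), rad. Starts within 0.08 of 0; grows as it is let back, its top moving to local +y. 10 teeth: one notch back is +0.628. The dropped pawl blocks it at 0.17. With the pawl up it turns against about 0.1 N m and stays where left. The pawl drops home within about 0.15 of a whole notch.
- pawl (a joint): Angle of the orange pawl, rad: 0 = fully home in a notch (lower stop), 0.5 = fully lifted (upper stop, lever leaning away from the wheel). Weighted to tip over centre: beyond about 0.3 it falls to the upper stop and stays there, below that it falls home. Pushing the ball takes under 1 N.
- pawl_knob (a point): Centre of the red ball (28 mm in diameter) on the pawl's lever, 75 mm from the pivot, in the plane local x = 0. Pawl home: local y -68, z 213 mm. Pushed towards local -y it lifts the pawl and ends at y -105, z 210 mm. Pushed back towards +y it drops the pawl.
- pawl_pivot (a point): Pivot of the pawl, fixed on the feeder at local (0, -80, 139) mm.
- pawl_nose (a point): Lower end of the pawl's nose (6 mm wide, 10 mm deep). Home: straight above the axle between two teeth, 1.5 mm above their roots. Fully lifted: about 38 mm higher.
- wheel_axle (a point): Centre of the wheel, fixed at local (0, 0, 90) mm.
- top_pin (a point): Middle of the brass push pin that starts at the top. Five pins, 10 mm in diameter, 72 degrees apart on a radius of 42 mm, stand out of the front of the aluminium drum (92 mm across, front face at local x -50 mm) that turns with the wheel; they reach to x -90 mm. Hub in the middle: 28 mm across, to x -61 mm. One notch moves a pin by 26 mm. Any pin may be pushed.
- vial_black: Glass vial with black cap, 27 mm across, 62 mm high, stands in front of the feeder; origin at the centre of its underside. To be left alone.
- vial_red: Glass vial with red cap, same size, stands in front of the feeder; origin at the centre of its underside. To be left alone.
- beaker: Glass beaker, 57 mm across, 79 mm high, stands at the right of the feeder; origin at the centre of its underside. To be left alone.
- cup: Aluminium pellet cup, 38 mm across, 10 mm high, in front of the feeder; origin at the centre of its underside. To be left alone.

How it is judged:
On the way, in this order (a step that is already met when the one before it is completed fails the run):
1. the pawl is lifted clear of the wheel, the wheel not yet let back (value of joint pawl above 0.42 rad and value of joint feed_wheel below 0.25 rad), for 0.2 s.
2. the wheel is let back one notch with the pawl up (value of joint pawl above 0.35 rad and value of joint feed_wheel between 0.43 and 0.83 rad), for 0.2 s.
At the end, for the whole second after the job is handed in: The pawl is home (under 0.05 rad) in the notch next to the one it started in: the wheel rests 0.43 to 0.83 rad back from its zero. Vials, beaker and cup stand within 30 mm of where they stood (value of joint pawl below 0.05 rad and value of joint feed_wheel between 0.43 and 0.83 rad and velocity of joint feed_wheel between -0.05 and 0.05 rad/s and distance of each of vial_black, vial_red, beaker, cup from where it was at the start of the episode below 0.03 m); the robot touches nothing.
It fails at once if the wheel was let back by two notches or wound forward by one (value of joint feed_wheel above 1.05 rad or value of joint feed_wheel below -0.45 rad).
It fails at once if the pawl or the wheel was gripped or forced (more than 35 N from the fingers) (contact force between the fingers and pawl above 35 N or contact force between the fingers and feed_wheel above 35 N).
It fails at once if a bystander was shifted by more than 30 mm, lifted or tipped over (distance of any of vial_black, vial_red, beaker, cup from where it was at the start of the episode above 0.03 m or angle between any of vial_black, vial_red, beaker's own z axis and vertical above 0.5 rad).
It also fails if it takes over 58 s, if anything falls off the work surface, if the arm or the gripper's body presses on something with over 40 N, if the wrist force passes 120 N, or if a joint passes its speed limit or range.

ROBOT

A 7-joint arm with a two-finger parallel gripper is mounted at the origin on a cart in front of the work surface, level with it; the furniture and walls round the work are solid. World frame = base frame: x ahead of the robot, y to its left, z up, the work surface at z = 0. Lengths are in m, angles in rad, forces in N, time in s.
With the tool pointing down it reaches from about 0.35 to 0.9 m from the base axis. Payload 7.2 kg.
Tool frame: the origin (TCP) lies midway between the tips of the shut fingers; the grasp point (between the pads) lies 19 mm behind it; x points along the fingers, y is the direction in which the jaws open and shut, and the axes are right-handed (so a half turn about x gives the same grasp; the last joint's range is limited). The gripper opens to 85 mm and grips with 20 to 120 N. Pads are 22 mm wide; open, the fingers measure 114 mm over their backs; the gripper's body (76 mm by 85 mm) begins 54 mm behind the grasp point. The pads swing forward as they close: fully open they stand 13 mm farther back than shut.
Start: joints at [1.041, 0.411, -0.013, 1.596, 0.006, 1.134, -0.082], TCP at [0.278, -0.56, 0.195] pointing down, gripper open.
Joint ranges: [-2.95, 2.95], [-0.29, 1.99], [-1.47, 1.44], [0.14, 2.54], [-1.03, 4.17], [0.13, 1.85], [-2.86, 2.86]. Speed limits (rad/s): [2.39, 2.39, 3.01, 3.01, 3.14, 3.14, 3.14].

INTERFACE

Orientations are given as a rotation vector (axis times angle).
In Python, from cell import arm gives the robot as it stands. The module is installed in compiled form; this text tells all that it offers.
- The arm moves only by the tool servo_tool, never from a script. Its argument "moves" is a list of rows, each a list of 7 numbers: the shift along the tool's x, y, z in mm, then the turn, a rotation vector about the tool's x, y, z in rad, then the opening in per cent of the stroke, from 0 (shut) to 100 (fully open). A call has 1 to 20 rows; each row is the pose to reach, as a shift and turn from the pose measured when the call began, along the tool's axes at that moment; what a row does not reach only later rows make up. A row lasts 1/10 s, in which the tool goes at most 50 mm and 8.59 degrees, less where a joint would pass 70% of its speed; a pose out of reach is approached as far as the arm can. A call with a gripper value outside its range is refused whole. The fingers move at their own pace and stop on an object; "squeeze" is the grip in N (left out, the last holds). Time passes only in rows, so rows that repeat a pose let the fingers close. It gives the time, the measured TCP pose, the force and the opening at its end, in the units of the state.
- arm.get_obs(): the state, without advancing time (a new reading comes with each control period).
- arm.grab_frame(name): name is "scene" or "top" or "wrist"; returns the picture (384x512x3 uint8, red, green, blue); there is no depth.
- arm.camera_params(name): a dict with "camera_matrix" (3x3 intrinsics, pixels), "cam_to_world" (4x4, takes a point from camera to world coordinates). Camera axes: x right, y up, looking along -z (the intrinsics and any distortion apply to the point x, -y, -z); pixel columns grow to the right and rows downward; lengths in m; the calibration is good to about 2 mm. A picture is of the moment at which its call begins: read the wrist's pose just before it. camera_params takes no time and is no camera call; for the wrist camera it gives the pose at the moment of the call.
- arm.hand_in(): hands the job in, once; it reports no verdict.
Trained networks look in the newest picture that a camera, given by its name, has taken for a name from the list of things; names that differ only in an ending like _2 or _b are one class to them, and where a whole thing is asked for, a point or a joint stands for the part that bears it (a point fixed in the world has none). Each returns a list of dicts, best first, with "p" (0 to 1); they miss things now and then, are a little off and sometimes report something else, mostly with a low value. They report only what shows in the picture. A call takes as long as a camera call.
- arm.silhouettes(camera, name): "mask" (384x512 bool, what is visible of it) and "pixel" ([row, column] in pixels, amid what is visible of it).
- arm.tip_of(camera, name): "pixel" ([row, column] in pixels: a listed point, or the origin of a listed thing).
The state is a dict: "t": time; "joint_positions": joint angles; "qvel": joint speeds; "joint_efforts": joint torques, N m; "tcp_pos": TCP position; "eef_rot": TCP orientation; "ft_force": force on the tool from outside, world axes, zero at the start; "moment": the same for the moment, N m; "gripper_width": finger opening in m.
Only numpy, scipy, OpenCV 4.12 (cv2) and the standard library are available. Lean on these libraries where they do the work, as an engineer would, in place of code of your own. Each camera call takes 0.05 s, during which the arm holds its last target.

## Working session

There is one attempt and no reset: what is moved stays moved. The work goes in short steps, Python scripts to look and compute and a tool call to move; the robot and the scene stay as the last step left them, time stands still between calls to the robot, and variables do not carry over. Pictures are saved under pics/ and viewed, and the job is handed in when it is done.

Besides the shell and the picture viewer there is one more tool, called after ">>>" as a command line: name --pt "numbers of a row" for each row, then --argument value for the rest. servo_tool: Moves the arm, as the interface text tells. Its arguments: {"type":"object","properties":{"moves":{"type":"array"},"squeeze":{"type":"number"}},"required":["moves"]}

```bash
mkdir -p pics
cat > h.py <<'E'
from cell import arm
import numpy as np, cv2
from scipy.spatial.transform import Rotation as R
def save(n,f): cv2.imwrite(f'pics/{f}.png',cv2.cvtColor(arm.grab_frame(n),cv2.COLOR_RGB2BGR))
def proj(cam,P):
    c=arm.camera_params(cam);K=c['camera_matrix'];T=np.linalg.inv(c['cam_to_world'])
    p=np.c_[np.atleast_2d(P),np.ones(len(np.atleast_2d(P)))]@T.T
    q=np.c_[p[:,0],-p[:,1],-p[:,2]]@np.array(K).T
    return (q[:,:2]/q[:,2:])[:,::-1]
def F(th,o,p): # feeder local->world
    c,s=np.cos(th),np.sin(th);p=np.atleast_2d(p)
    return p@np.array([[c,-s,0],[s,c,0],[0,0,1]]).T+np.array([o[0],o[1],0])
E
python3 - <<'E'
from h import *
for n in ['scene','top','wrist']:
    save(n,n+'0')
    c=arm.camera_params(n);print(n,np.round(c['camera_matrix'],1).tolist(),np.round(c['cam_to_world'],3).tolist(),[k for k in c])
for cam in ['scene','top']:
    for t in ['feeder','pawl_knob','pawl_pivot','pawl_nose','wheel_axle','top_pin','vial_black','vial_red','beaker','cup']:
        print(cam,t,[(np.round(d['pixel'],1).tolist(),round(d['p'],2)) for d in arm.tip_of(cam,t)[:2]])
o=arm.get_obs();print(o['t'],o['tcp_pos'],o['eef_rot'],o['gripper_width'])
print(R.from_rotvec(o['eef_rot']).as_matrix().round(3))
E
```

```text
scene [[492.4, 0.0, 260.1], [0.0, 492.4, 189.2], [0.0, 0.0, 1.0]] [[-0.676, 0.369, -0.638, -0.197], [-0.737, -0.311, 0.601, 0.637], [0.024, 0.876, 0.482, 0.707], [0.0, 0.0, 0.0, 1.0]] ['camera_matrix', 'cam_to_world']
top [[442.5, 0.0, 256.6], [0.0, 442.5, 192.7], [0.0, 0.0, 1.0]] [[0.007, 0.994, -0.105, 0.45], [-1.0, 0.005, -0.015, -0.022], [-0.014, 0.105, 0.994, 1.066], [0.0, 0.0, 0.0, 1.0]] ['camera_matrix', 'cam_to_world']
wrist [[314.7, 0.0, 251.8], [0.0, 314.7, 193.2], [0.0, 0.0, 1.0]] [[0.446, 0.847, 0.289, 0.353], [-0.895, 0.422, 0.144, -0.522], [0.0, -0.323, 0.946, 0.373], [0.0, 0.0, 0.0, 1.0]] ['camera_matrix', 'cam_to_world']
scene feeder [([238.0, 244.0], 0.62)]
scene pawl_knob [([152.3, 261.2], 0.7), ([177.9, 263.6], 0.58)]
scene pawl_pivot [([177.4, 262.9], 0.77)]
scene pawl_nose [([192.0, 241.7], 0.75), ([244.7, 304.3], 0.5)]
scene wheel_axle [([207.5, 245.5], 0.9), ([242.9, 244.9], 0.58)]
scene top_pin [([203.7, 266.6], 0.61)]
scene vial_black [([278.1, 262.1], 0.85), ([207.4, 283.3], 0.2)]
scene vial_red [([245.4, 306.6], 0.83)]
scene beaker [([207.1, 281.9], 0.6)]
scene cup [([244.8, 305.7], 0.61), ([252.5, 293.3], 0.44)]
top feeder [([184.5, 265.6], 0.86)]
top pawl_knob [([171.6, 305.2], 0.6), ([249.2, 238.6], 0.3)]
top pawl_pivot [([172.4, 306.1], 0.55)]
top pawl_nose [([183.1, 271.4], 0.72)]
top wheel_axle [([183.9, 268.3], 0.67), ([174.7, 304.6], 0.27)]
top top_pin [([211.7, 276.8], 0.61)]
top vial_black [([251.2, 236.9], 0.43)]
top vial_red [([230.3, 312.1], 0.45)]
top beaker [([171.9, 334.9], 0.77)]
top cup [([233.2, 293.3], 0.7), ([183.5, 271.5], 0.21)]
1.15 [ 0.27846742 -0.55955564  0.19550162] [ 1.96459807  0.46183277 -1.96458055] 0.08533509392904907
[[ 0.     0.446 -0.895]
 [-0.    -0.895 -0.446]
 [-1.     0.     0.   ]]
```

View pictures.

View pics/scene0.png

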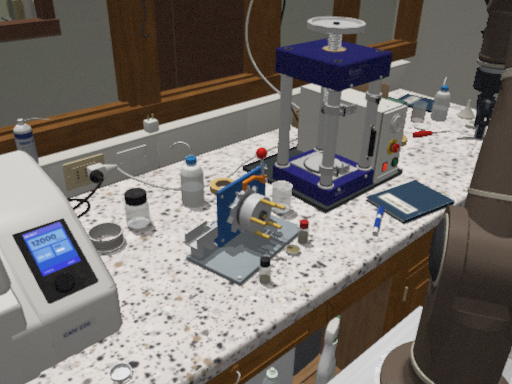

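View pics/top0.png

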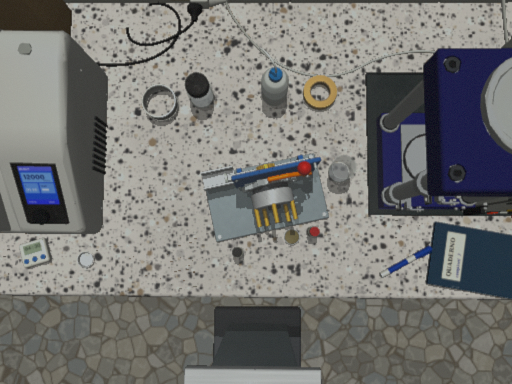

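```bash
cat > fit.py <<'E'
from h import *
from scipy.optimize import least_squares
L={'pawl_knob':(0,-.068,.213),'pawl_pivot':(0,-.08,.139),'wheel_axle':(0,0,.09),'feeder':(0,0,0),'pawl_nose':(0,0,.145),'top_pin':(-.07,0,.132)}
M={'scene':{'pawl_knob':(152.3,261.2),'pawl_pivot':(177.4,262.9),'pawl_nose':(192,241.7),'wheel_axle':(207.5,245.5),'feeder':(238,244)},
'top':{'pawl_knob':(171.6,305.2),'pawl_pivot':(172.4,306.1),'pawl_nose':(183.1,271.4),'wheel_axle':(183.9,268.3),'feeder':(184.5,265.6),'top_pin':(211.7,276.8)}}
def res(x):
    return np.concatenate([(proj(c,F(x[2],x[:2],[L[k] for k in m]))-np.array(list(m.values()))).ravel() for c,m in M.items()])
b=min((least_squares(res,[.5,0,t],loss='soft_l1') for t in [-.5,0,.5]),key=lambda r:r.cost)
print(b.x,b.cost);print([list(m) for m in M.values()],res(b.x).reshape(-1,2).round(1).tolist())
for n,px,z in [('black',(251.2,236.9),0),('red',(230.3,312.1),0),('beaker',(171.9,334.9),0),('cup',(233.2,293.3),0)]:
    s=least_squares(lambda p:(proj('top',[[p[0],p[1],z]])-np.array(px)).ravel(),[.5,0]).x
    c,q=np.cos(b.x[2]),np.sin(b.x[2]);d=s-b.x[:2]
    print(n,s.round(3),'local',np.round([c*d[0]+q*d[1],-q*d[0]+c*d[1]],3),proj('scene',[[s[0],s[1],z]]).round(1))
E
python3 fit.py
```

```text
[ 0.57365906 -0.03617623  0.21765456] 18.860877760091746
[['pawl_knob', 'pawl_pivot', 'pawl_nose', 'wheel_axle', 'feeder'], ['pawl_knob', 'pawl_pivot', 'pawl_nose', 'wheel_axle', 'feeder', 'top_pin']] [[0.4, -0.0], [0.8, 0.3], [-3.6, 2.3], [0.8, -1.6], [1.0, -0.4], [-3.4, -0.8], [0.3, 0.6], [-2.9, -1.6], [-0.4, 1.1], [3.7, 3.2], [1.5, -0.1]]
black [0.422 0.04 ] local [-0.132  0.107] [[281.4 262.6]]
red [ 0.473 -0.14 ] local [-0.121 -0.08 ] [[241.1 301.4]]
beaker [ 0.614 -0.196] local [ 0.005 -0.165] [[211.  277.9]]
cup [ 0.465 -0.095] local [-0.119 -0.034] [[249.2 290.9]]
```

```bash
cat > ov.py <<'E'
from h import *
import sys
def overlay(cam,f,x,out,z=3,box=None):
    im=cv2.imread(f'pics/{f}.png');r0,r1,c0,c1=box
    im=cv2.resize(im[r0:r1,c0:c1],None,fx=z,fy=z,interpolation=cv2.INTER_CUBIC)
    def pl(P,col):
        q=proj(cam,F(x[2],x[:2],P));q=((q-[r0,c0]+.5)*z)[:,::-1].round().astype(int)
        cv2.polylines(im,[q.reshape(-1,1,2)],False,col,1)
    a=np.linspace(0,2*np.pi,60)
    pl(np.c_[a*0-.05,.046*np.cos(a),.09+.046*np.sin(a)],(0,255,0))
    pl([(.014,-.095,.164),(.014,.095,.164),(.014,.095,.012)],(255,255,0))
    pl(np.c_[a*0,-.068+.014*np.cos(a),.213+.014*np.sin(a)],(0,255,255))
    w=x[3] if len(x)>3 else 0
    for k in range(5):
        t=np.pi/2-w+k*2*np.pi/5;y,zz=.042*np.cos(t),.09+.042*np.sin(t)
        # y axis left; grows top->+y
        pl([(-.05,y,zz),(-.09,y,zz)],(255,0,255))
    cv2.imwrite(f'pics/{out}.png',im)
if __name__=='__main__':
    x=[float(v) for v in sys.argv[1:4]]
    overlay('scene','scene0',x,'ov_s',5,(135,290,180,330)); overlay('top','top0',x,'ov_t',4,(130,260,190,370))
E
python3 ov.py .5737 -.0362 .2177
```

```text
(no output)
```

View pics/ov_s.png

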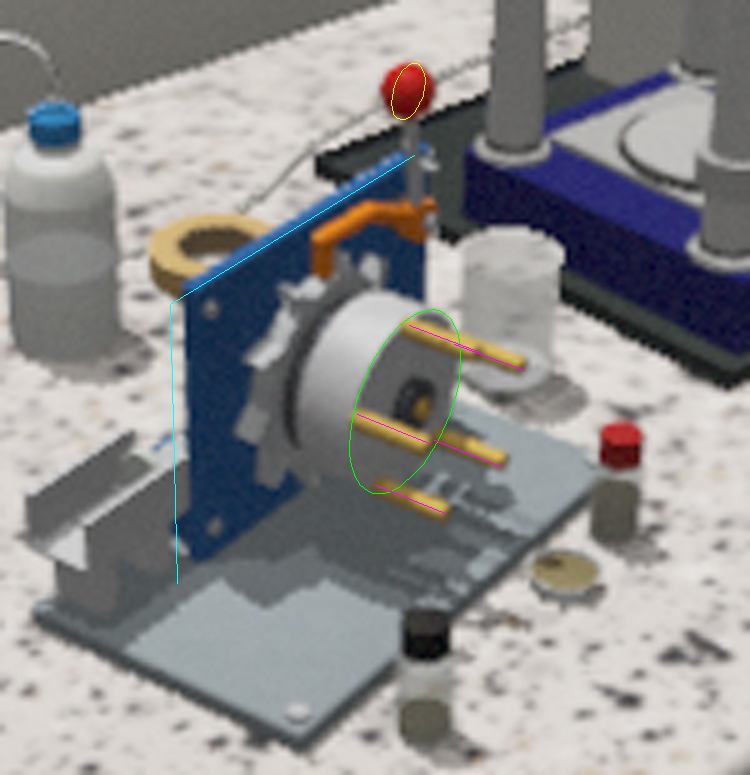

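View pics/ov_t.png

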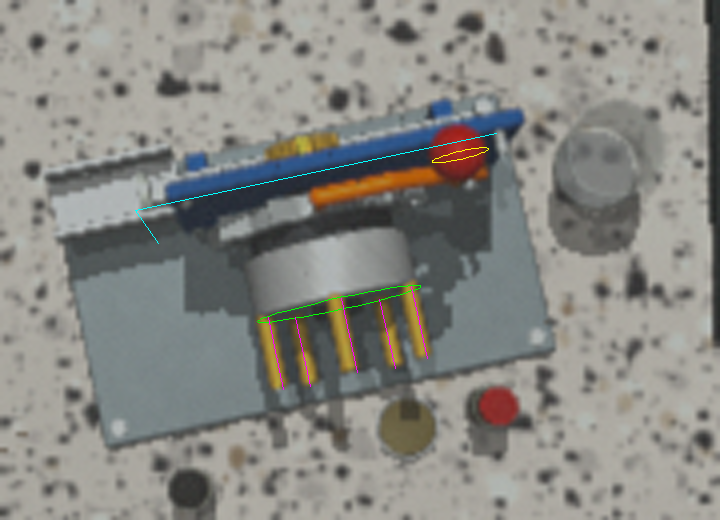

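```bash
sed -i "s/'pawl_knob':(171.6,305.2)/'pawl_knob':(167.6,303.9)/" fit.py; sed -i "s/,'feeder':(184.5,265.6),/,/;s/,'pawl_nose':(183.1,271.4)//;s/'pawl_nose':(192,241.7),//" fit.py
cat >> fit.py <<'E'
# pin tips
T={'scene':[(207.6,284.5),(226.6,280.6),(237.5,269)],'top':[(222.2,276.3),(226.7,260),(218.7,296.3),(225.7,267)]}
I={'scene':[0,1,2],'top':[0,1,4,None]}
E
python3 fit.py; ls
```

```text
[ 0.57393065 -0.03610911  0.22781516] 3.5184434738649757
[['pawl_knob', 'pawl_pivot', 'wheel_axle', 'feeder'], ['pawl_knob', 'pawl_pivot', 'wheel_axle', 'top_pin']] [[0.3, -0.4], [0.7, -0.1], [0.7, -1.7], [0.9, -0.5], [0.2, 0.4], [-0.2, 0.5], [-0.5, 1.1], [1.2, 0.2]]
black [0.422 0.04 ] local [-0.131  0.108] [[281.4 262.6]]
red [ 0.473 -0.14 ] local [-0.122 -0.079] [[241.1 301.4]]
beaker [ 0.614 -0.196] local [ 0.003 -0.165] [[211.  277.9]]
cup [ 0.465 -0.095] local [-0.119 -0.033] [[249.2 290.9]]
fit.py
h.py
ov.py
pics
```

```bash
cat > go.py <<'E'
from h import *
import sys
O=(.574,-.036);Y=.22
def rows(*pts):
    o=arm.get_obs();Rc=R.from_rotvec(o['eef_rot']);p=np.array(o['tcp_pos'])
    c,s=np.cos(Y),np.sin(Y)
    Rt=R.from_matrix(np.array([[0,s,-c],[0,-c,-s],[-1,0,0]]))
    rv=(Rc.inv()*Rt).as_rotvec()
    d=p-[O[0],O[1],0]
    print('t',o['t'],'tcp',p.round(4),'local mm',(1000*np.array([c*d[0]+s*d[1],-s*d[0]+c*d[1],d[2]])).round(1),'F',np.round(o['ft_force'],1),'w',o['gripper_width'])
    for q in pts:
        w=F(Y,O,np.array(q)/1000.)[0]
        print(q,'->',(1000*Rc.inv().apply(w-p)).round(1),rv.round(3))
if __name__=='__main__':
    rows(*[tuple(float(v) for v in a.split(',')) for a in sys.argv[1:]])
E
python3 go.py -- -200,-120,300 0,-28,300 0,-28,203 2>/dev/null || python3 - <<'E'
from go import rows
rows((-200,-120,300),(0,-28,300),(0,-28,203))
E
```

```text
t 1.15 tcp [ 0.2785 -0.5596  0.1955] local mm [-402.7 -446.4  195.5] F [-0.5 -0.4  0.4] w 0.08533509392904907
(-200, -120, 300) -> [-104.5 -268.4 -274.9] [ 0.242 -0.    -0.   ]
(0, -28, 300) -> [-104.5 -309.8 -491.2] [ 0.242 -0.    -0.   ]
(0, -28, 203) -> [  -7.5 -309.8 -491.2] [ 0.242 -0.    -0.   ]
```

>>> servo_tool --pt "-50 -20 -20 0.05 0 0 50" --pt "-90 -55 -55 0.1 0 0 20" --pt "-105 -90 -90 0.15 0 0 0" --pt "-105 -120 -125 0.2 0 0 0" --pt "-105 -150 -155 0.242 0 0 0" --pt "-105 -180 -185 0.242 0 0 0" --pt "-105 -210 -215 0.242 0 0 0" --pt "-105 -240 -245 0.242 0 0 0" --pt "-105 -268 -275 0.242 0 0 0" --pt "-105 -278 -320 0.242 0 0 0" --pt "-105 -287 -365 0.242 0 0 0" --pt "-105 -295 -410 0.242 0 0 0" --pt "-105 -303 -450 0.242 0 0 0" --pt "-105 -310 -491 0.242 0 0 0" --pt "-105 -310 -491 0.242 0 0 0" --pt "-105 -310 -491 0.242 0 0 0"

```text
t: 2.75
tcp_pos: [0.5801, -0.0624, 0.2998]
eef_rot: [2.103, 0.235, -2.106]
ft_force: [-0.4, -0.2, -0.6]
gripper_width: 0.0001
```

Run:
```python
from go import *
rows((0,-28,300),(0,-28,203),(0,-70,203))
save('wrist','w1');save('scene','s1')
```

```text
t 2.75 tcp [ 0.5801 -0.0624  0.2998] local mm [ 2.000e-01 -2.710e+01  2.998e+02] F [-0.4 -0.2 -0.6] w 7.207241945531874e-05
(0, -28, 300) -> [-0.2  0.9  0.2] [0.002 0.001 0.001]
(0, -28, 203) -> [96.8  1.   0.1] [0.002 0.001 0.001]
(0, -70, 203) -> [96.7 43.   0.2] [0.002 0.001 0.001]
```

View pics/w1.png

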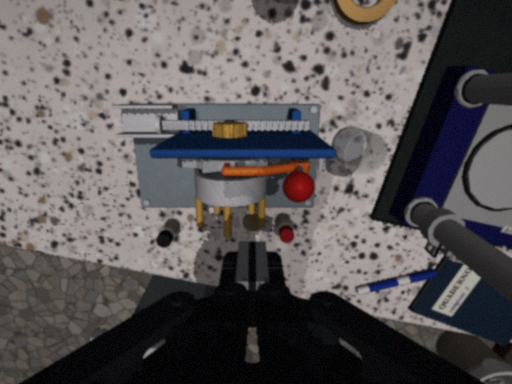

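View pics/s1.png

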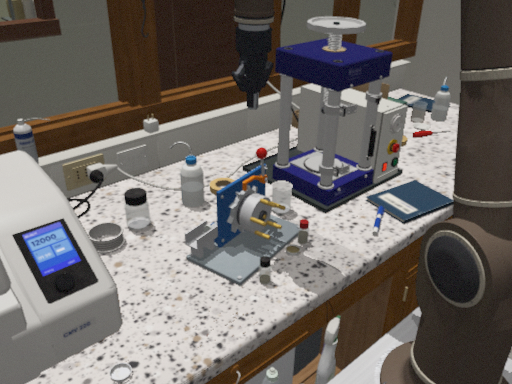

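Run:
```python
from go import *
L={'pawl_knob':(0,-.068,.213),'pawl_pivot':(0,-.08,.139),'wheel_axle':(0,0,.09),'feeder':(0,0,0),'pawl_nose':(0,0,.145),'top_pin':(-.07,0,.132)}
for k,v in L.items():
    print(k,proj('wrist',F(Y,O,v)).round(1),[(np.round(d['pixel'],1).tolist(),round(d['p'],2)) for d in arm.tip_of('wrist',k)[:2]])
for d in arm.silhouettes('wrist','pawl_knob')[:2]: print(d['pixel'],d['mask'].sum())
```

```text
pawl_knob [[184.7 295.7]] [([183.9, 296.0], 0.98), ([221.3, 226.3], 0.42)]
pawl_pivot [[164.6 297.3]] [([168.8, 298.6], 0.93)]
wheel_axle [[155.5 228.1]] []
feeder [[143.3 232.2]] [([141.3, 235.9], 0.75)]
pawl_nose [[166.3 224.8]] [([167.4, 225.5], 0.95)]
top_pin [[220.6 227.5]] [([221.6, 228.0], 0.74)]
[175.3, 288.5] 1688
```

>>> servo_tool --pt "40 1 0 0 0 0 0" --pt "75 1 0 0 0 0 0" --pt "97 1 0 0 0 0 0" --pt "97 6 0 0 0 0 0" --pt "97 12 0 0 0 0 0" --pt "97 16 0 0 0 0 0" --pt "97 20 0 0 0 0 0" --pt "97 24 0 0 0 0 0" --pt "97 28 0 0 0 0 0" --pt "97 32 0 0 0 0 0" --pt "97 36 0 0 0 0 0" --pt "97 40 0 0 0 0 0" --pt "97 43 0 0 0 0 0" --pt "97 43 0 0 0 0 0" --pt "97 43 0 0 0 0 0"

```text
t: 4.7
tcp_pos: [0.589, -0.1057, 0.2038]
eef_rot: [2.106, 0.231, -2.105]
ft_force: [0.3, 0.4, -0.1]
gripper_width: 0.0002
```

Run:
```python
from go import *
rows((0,-40,203),(0,-40,270))
save('wrist','w2');save('scene','s2')
print([(np.round(d['pixel'],1).tolist(),round(d['p'],2)) for d in arm.tip_of('scene','pawl_knob')[:2]],proj('scene',F(Y,O,[(0,-.068,.213),(0,-.105,.21)])))
```

```text
t 4.7 tcp [ 0.589  -0.1057  0.2038] local mm [ -0.5 -71.3 203.8] F [ 0.3  0.4 -0.1] w 0.00023984099543941987
(0, -40, 203) -> [  0.8 -31.3  -0.5] [-0.001 -0.    -0.   ]
(0, -40, 270) -> [-66.2 -31.3  -0.5] [-0.001 -0.    -0.   ]
[([152.1, 263.6], 0.79)] [[152.70173297 260.95164832]
 [148.84709719 269.49501031]]
```

View pics/w2.png

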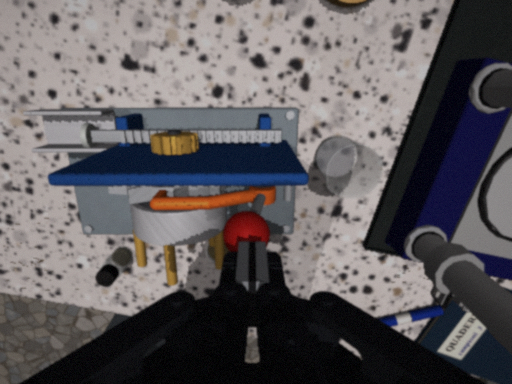

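View pics/s2.png

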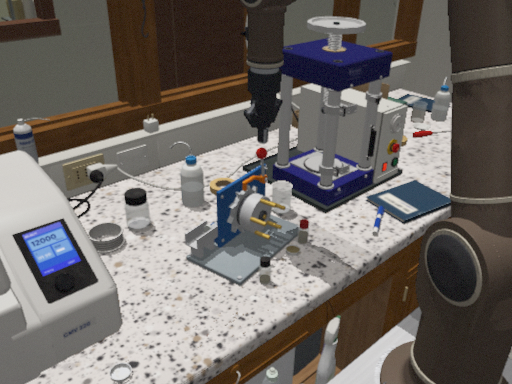

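Run:
```python
from go import *
print('tcp',proj('wrist',arm.get_obs()['tcp_pos']))
print('scene tcp',proj('scene',arm.get_obs()['tcp_pos']))
print('ball',proj('wrist',F(Y,O,[(0,-.068,.213),(0,-.08,.2135),(0,-.09,.213),(0,-.105,.21)])))
print([(np.round(d['pixel'],1).tolist(),round(d['p'],2)) for d in arm.tip_of('wrist','pawl_knob')[:2]])
print([(np.round(d['pixel'],1).tolist(),round(d['p'],2)) for d in arm.tip_of('wrist','pawl_nose')[:2]], proj('wrist',F(Y,O,[(0,0,.145),(0,0.0,.183)])))
for n in ('w2','s2'):
    im=cv2.imread(f'pics/{n}.png'); im=im[160:290,180:320] if n=='w2' else im[90:210,200:320]
    cv2.imwrite(f'pics/{n}z.png',cv2.resize(im,None,fx=5,fy=5,interpolation=cv2.INTER_CUBIC)[:600])
```

```text
tcp [[228.16164903 251.32109262]]
scene tcp [[155.78554744 261.7498924 ]]
ball [[234.00891095 246.15413152]
 [234.35796116 266.38395188]
 [233.96037789 283.16842866]
 [231.71474405 307.54194   ]]
[([234.2, 245.6], 0.58)]
[([194.3, 163.0], 0.95)] [[196.18801997 162.18411473]
 [214.60282293 147.32362565]]
```

View pics/w2z.png

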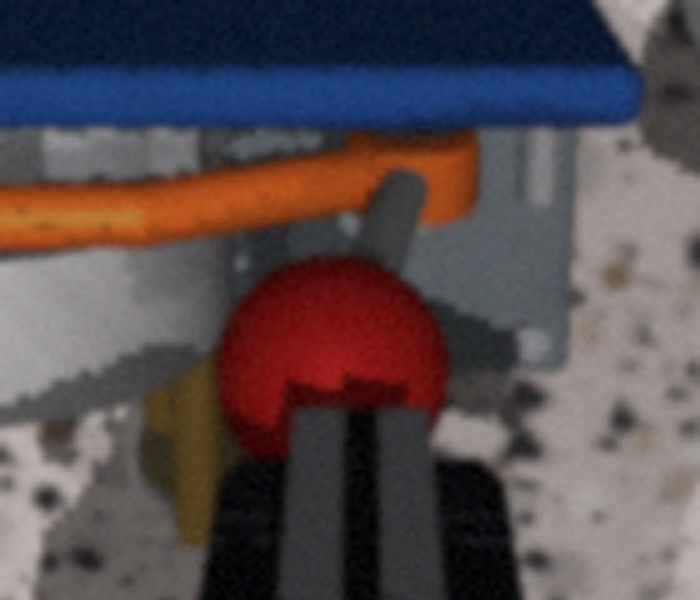

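View pics/s2z.png

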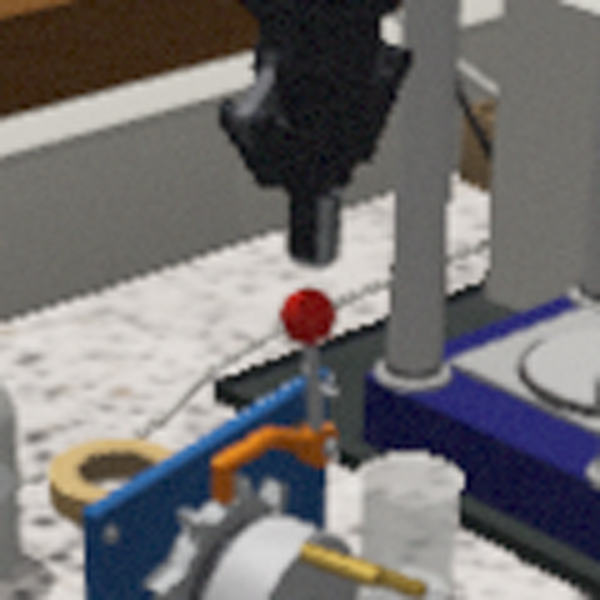

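Run:
```python
from go import *
o=arm.get_obs();Rc=R.from_rotvec(o['eef_rot']);p=np.array(o['tcp_pos'])
for b in (0,10,15,20,25,30,40): 
    P=p+Rc.apply([[-b/1e3,0,0],[-b/1e3,.011,0],[-b/1e3,0,.011],[-b/1e3,0,-.011]])
    print(b,proj('scene',P).round(1).tolist(),proj('wrist',P).round(1).tolist())
save('top','t2')
im=cv2.imread('pics/t2.png')[100:230,230:370];cv2.imwrite('pics/t2z.png',cv2.resize(im,None,fx=4,fy=4))
print(proj('top',p))
```

```text
0 [[155.8, 261.8], [154.2, 264.3], [157.0, 265.5], [154.6, 258.0]] [[228.2, 251.3], [228.1, 269.0], [244.0, 251.3], [211.8, 251.3]]
10 [[152.0, 261.9], [150.5, 264.5], [153.2, 265.6], [150.8, 258.1]] [[235.4, 251.3], [235.4, 269.9], [251.8, 251.3], [218.3, 251.3]]
15 [[150.1, 261.9], [148.6, 264.5], [151.3, 265.7], [148.9, 258.2]] [[239.3, 251.3], [239.3, 270.4], [256.1, 251.3], [221.8, 251.3]]
20 [[148.2, 262.0], [146.7, 264.6], [149.3, 265.8], [147.0, 258.2]] [[243.4, 251.3], [243.4, 270.9], [260.6, 251.3], [225.5, 251.3]]
25 [[146.3, 262.0], [144.8, 264.6], [147.4, 265.8], [145.1, 258.3]] [[247.7, 251.3], [247.7, 271.4], [265.3, 251.3], [229.4, 251.3]]
30 [[144.3, 262.1], [142.9, 264.7], [145.5, 265.9], [143.2, 258.3]] [[252.3, 251.3], [252.3, 272.0], [270.2, 251.3], [233.6, 251.3]]
40 [[140.5, 262.2], [139.0, 264.8], [141.6, 266.0], [139.4, 258.4]] [[262.3, 251.3], [262.2, 273.2], [281.0, 251.3], [242.6, 251.3]]
[[168.63194146 305.49721796]]
```

View pics/t2z.png

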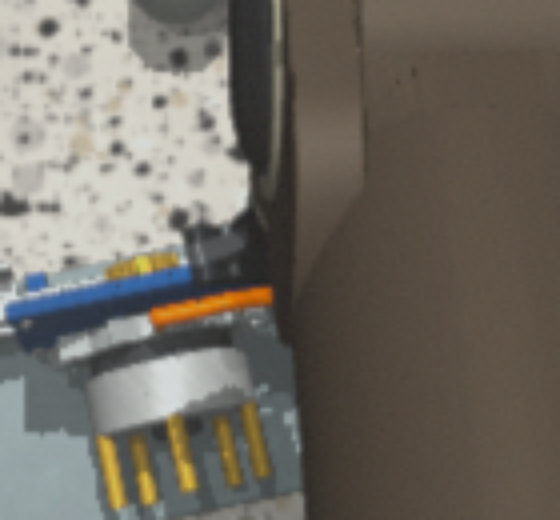

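>>> servo_tool --pt "-25 0 0 0 0 0 0" --pt "-25 -25 0 0 0 0 0" --pt "-10 -45 0 0 0 0 0" --pt "20 -45 0 0 0 0 0" --pt "34 -45 0 0 0 0 0" --pt "34 -45 0 0 0 0 0"

```text
t: 5.6
tcp_pos: [0.5778, -0.0621, 0.1678]
eef_rot: [2.102, 0.232, -2.11]
ft_force: [0.1, 0.7, -0.2]
gripper_width: -0.0002
```

Run:
```python
from go import *
rows((0,-70,170))
save('wrist','w3');save('scene','s3')
for n in ('w3','s3'):
    im=cv2.imread(f'pics/{n}.png'); im=im[160:280,180:330] if n=='w3' else im[90:210,200:320]
    cv2.imwrite(f'pics/{n}z.png',cv2.resize(im,None,fx=5,fy=5,interpolation=cv2.INTER_CUBIC)[:600])
```

```text
t 5.6 tcp [ 0.5778 -0.0621  0.1678] local mm [ -2.  -26.4 167.8] F [ 0.1  0.7 -0.2] w -0.00015997897953907175
(0, -70, 170) -> [-2.2 43.6 -2. ] [-0.001  0.004  0.001]
```

View pics/w3z.png

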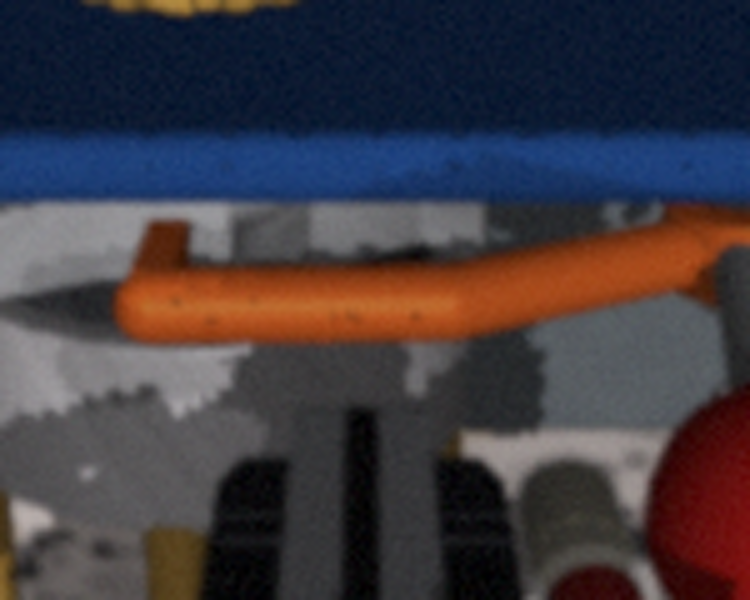

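View pics/s3z.png

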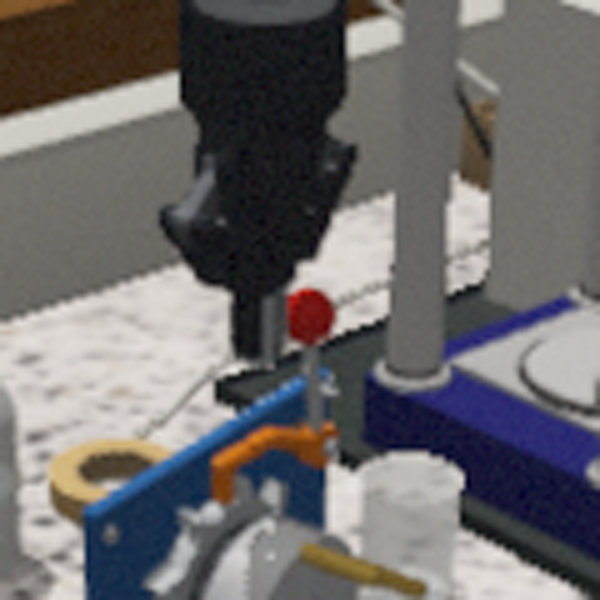

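Run:
```python
from go import *
for z in (168,180,190,200): print(z,proj('scene',F(Y,O,[(.0,-.0264,z/1e3),(-.011,-.026,z/1e3)])).round(1).tolist())
```

```text
168 [[175.7, 250.5], [177.0, 254.2]]
180 [[171.2, 250.6], [172.5, 254.3]]
190 [[167.4, 250.7], [168.7, 254.4]]
200 [[163.6, 250.7], [164.9, 254.5]]
```

>>> servo_tool --pt "4 6 -2 0 0 0 0" --pt "4 11 -2 0 0 0 0" --pt "4 15 -2 0 0 0 0" --pt "4 19 -2 0 0 0 0" --pt "4 23 -2 0 0 0 0" --pt "4 27 -2 0 0 0 0" --pt "4 31 -2 0 0 0 0" --pt "4 35 -2 0 0 0 0" --pt "4 39 -2 0 0 0 0" --pt "4 42 -2 0 0 0 0" --pt "4 45 -2 0 0 0 0" --pt "4 45 -2 0 0 0 0"

```text
t: 6.9
tcp_pos: [0.5913, -0.1063, 0.1662]
eef_rot: [2.107, 0.23, -2.106]
ft_force: [-0.0, -0.1, -0.5]
gripper_width: 0.0001
```

Run:
```python
from go import *
rows((0,-70,170))
save('wrist','w4');save('scene','s4')
for n in ('w4','s4'):
    im=cv2.imread(f'pics/{n}.png'); im=im[160:280,180:330] if n=='w4' else im[90:210,200:320]
    cv2.imwrite(f'pics/{n}z.png',cv2.resize(im,None,fx=5,fy=5,interpolation=cv2.INTER_CUBIC)[:600])
print(proj('wrist',F(Y,O,[(0,-.08,.2135),(0,-.09,.213),(0,-.105,.21)])).round(1).tolist())
print([(np.round(d['pixel'],1).tolist(),round(d['p'],2)) for d in arm.tip_of('wrist','pawl_knob')[:2]])
```

```text
t 6.9 tcp [ 0.5913 -0.1063  0.1662] local mm [  1.6 -72.4 166.2] F [-0.  -0.1 -0.5] w 0.00011750744828574453
(0, -70, 170) -> [-3.8 -2.4  1.6] [-0.002 -0.    -0.001]
[[273.2, 268.5], [272.6, 289.1], [269.1, 318.8]]
[([269.7, 317.0], 0.82)]
```

View pics/w4.png

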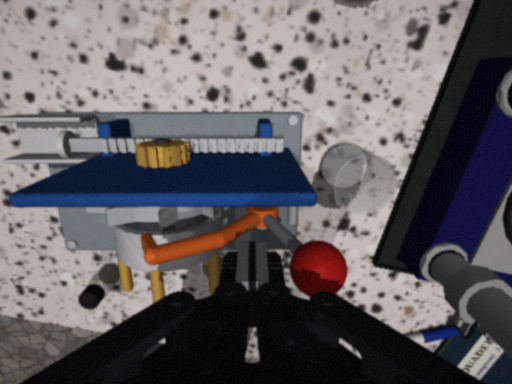

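View pics/s4z.png

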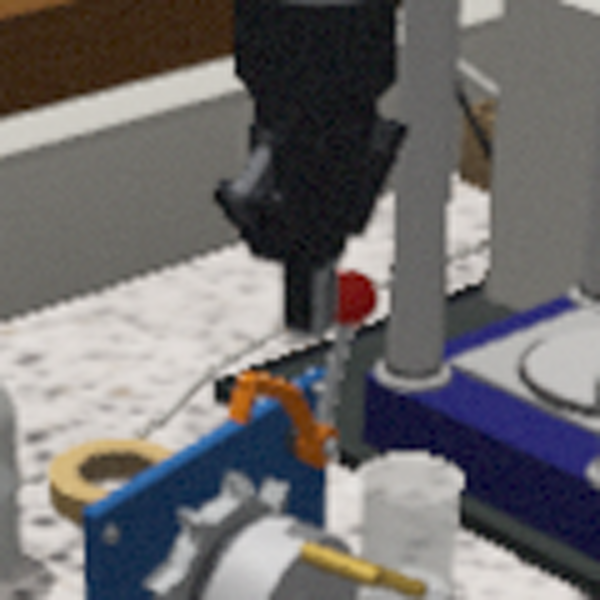

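Run:
```python
from go import *
rows((-76,-22,226),(-76,-22,130),(-76,-22,81))
for n in ['vial_red','cup','vial_black','beaker']:
    print(n,[(np.round(d['pixel'],1).tolist(),round(d['p'],2)) for d in arm.tip_of('scene',n)[:1]])
```

```text
t 7.05 tcp [ 0.5913 -0.1056  0.1663] local mm [  1.7 -71.7 166.3] F [-0.1 -0.5  0.7] w -0.00012388608946880742
(-76, -22, 226) -> [-59.8 -49.6  77.7] [-0.002 -0.    -0.   ]
(-76, -22, 130) -> [ 36.2 -49.6  77.8] [-0.002 -0.    -0.   ]
(-76, -22, 81) -> [ 85.2 -49.6  77.8] [-0.002 -0.    -0.   ]
vial_red [([241.8, 304.6], 0.78)]
cup [([249.7, 292.9], 0.54)]
vial_black [([282.4, 263.9], 0.66)]
beaker [([208.1, 282.9], 0.82)]
```

>>> servo_tool --pt "-30 -5 0 0 0 0 0" --pt "-60 -10 10 0 0 0 0" --pt "-60 -25 40 0 0 0 0" --pt "-60 -40 65 0 0 0 0" --pt "-60 -50 78 0 0 0 0" --pt "-30 -50 78 0 0 0 0" --pt "0 -50 78 0 0 0 0" --pt "30 -50 78 0 0 0 0" --pt "36 -50 78 0 0 0 0" --pt "36 -50 78 0 0 0 0"

```text
t: 8.25
tcp_pos: [0.5039, -0.0735, 0.1299]
eef_rot: [2.105, 0.232, -2.107]
ft_force: [-0.1, -0.3, 0.7]
gripper_width: 0.0
```

```bash
cat > look.py <<'E'
from go import *
import sys
n=sys.argv[1]
rows((-76,-22,81))
save('wrist','w'+n);save('scene','s'+n)
a=cv2.imread(f'pics/w{n}.png')[120:300,100:340];b=cv2.imread(f'pics/s{n}.png')[130:280,200:320]
a=cv2.resize(a,(440,330),interpolation=cv2.INTER_CUBIC);b=cv2.resize(b,(360,450),interpolation=cv2.INTER_CUBIC)
c=np.zeros((450,800,3),np.uint8);c[:330,:440]=a;c[:,440:]=b;cv2.imwrite(f'pics/z{n}.png',c)
E
python3 look.py 5
```

```text
t 8.25 tcp [ 0.5039 -0.0735  0.1299] local mm [-76.6 -21.3 129.9] F [-0.1 -0.3  0.7] w 3.934303472699612e-05
(-76, -22, 81) -> [48.9  0.7 -0.7] [-0.001  0.001  0.   ]
```

View pics/z5.png

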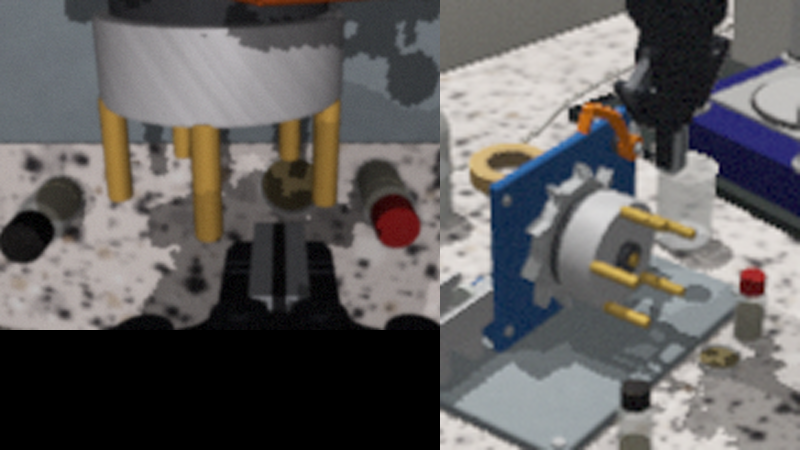

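>>> servo_tool --pt "15 1 0 0 0 0 0" --pt "30 1 0 0 0 0 0" --pt "40 1 0 0 0 0 0" --pt "49 1 0 0 0 0 0" --pt "49 1 0 0 0 0 0"

```text
t: 8.85
tcp_pos: [0.5053, -0.0746, 0.0821]
eef_rot: [2.107, 0.231, -2.104]
ft_force: [1.1, -0.4, -0.0]
gripper_width: -0.0001
```

```bash
python3 look.py 6
```

```text
t 8.85 tcp [ 0.5053 -0.0746  0.0821] local mm [-75.4 -22.6  82.1] F [ 1.1 -0.4 -0. ] w -0.00012008590397169486
(-76, -22, 81) -> [ 1.1 -0.6  0.6] [-0.001 -0.001 -0.001]
```

View pics/z6.png

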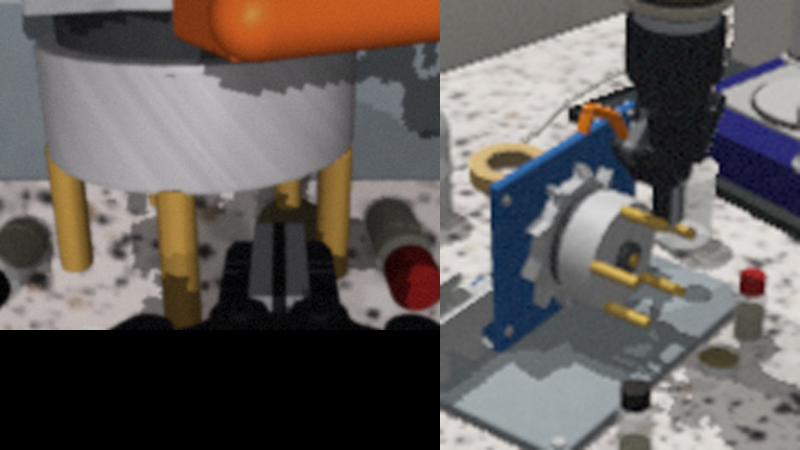

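>>> servo_tool --pt "2 -4 0 0 0 0 0" --pt "2 -8 0 0 0 0 0" --pt "2 -12 0 0 0 0 0" --pt "2 -16 0 0 0 0 0" --pt "2 -20 0 0 0 0 0" --pt "2 -22 0 0 0 0 0" --pt "2 -22 0 0 0 0 0"

```text
t: 9.65
tcp_pos: [0.5008, -0.0527, 0.0808]
eef_rot: [2.107, 0.231, -2.103]
ft_force: [-0.4, -2.2, -1.5]
gripper_width: -0.0001
```

```bash
python3 look.py 7
python3 - <<'E'
from go import *
o=arm.get_obs()
for w in (0,.2,.4,.628): print(w,proj('wrist',F(Y,O,[(-x,.042*np.sin(w),.09+.042*np.cos(w)) for x in (.05,.07)])).round(1).tolist(),proj('scene',F(Y,O,[(-.09,.042*np.sin(w),.09+.042*np.cos(w))])).round(1).tolist())
for c in('wrist','scene'):print([(np.round(d['pixel'],1).tolist(),round(d['p'],2)) for d in arm.tip_of(c,'top_pin')[:3]])
E
```

```text
t 9.65 tcp [ 0.5008 -0.0527  0.0808] local mm [-75.1  -0.3  80.8] F [-0.4 -2.2 -1.5] w -0.0001246091614517352
(-76, -22, 81) -> [-0.2 21.7  0.9] [-0.001 -0.002 -0.001]
0 [[225.9, 250.6], [265.3, 250.7]] [[204.8, 275.4]]
0.2 [[225.1, 231.9], [264.4, 232.8]] [[206.6, 273.4]]
0.4 [[222.9, 214.5], [261.6, 216.1]] [[209.0, 271.4]]
0.628 [[218.8, 197.8], [256.6, 200.1]] [[212.2, 269.3]]
[([259.5, 212.0], 0.98), ([95.8, 471.1], 0.44)]
[([205.9, 259.6], 0.65), ([241.1, 244.3], 0.55)]
```

View pics/z7.png

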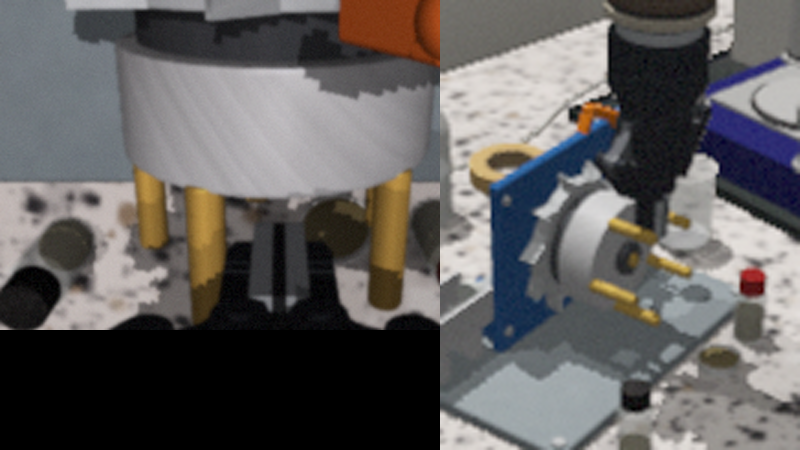

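>>> servo_tool --pt "0 -3 0 0 0 0 0" --pt "0 -5 0 0 0 0 0" --pt "0 -7 0 0 0 0 0" --pt "0 -7 0 0 0 0 0" --pt "0 -7 0 0 0 0 0"

```text
t: 10.35
tcp_pos: [0.4995, -0.0456, 0.081]
eef_rot: [2.108, 0.232, -2.103]
ft_force: [-0.8, -1.8, 0.6]
gripper_width: 0.0003
```

```bash
python3 look.py 8
cat > pin.py <<'E'
from go import *
from scipy.optimize import minimize_scalar
d=arm.tip_of('wrist','top_pin')
for q in d[:2]:
    f=lambda w:np.abs(proj('wrist',F(Y,O,[(-.07,.042*np.sin(w),.09+.042*np.cos(w))]))-q['pixel'])[0,1]
    print(q['p'],q['pixel'],minimize_scalar(f,bounds=(0,1.2),method='bounded').x)
g=cv2.cvtColor(arm.grab_frame('wrist'),cv2.COLOR_RGB2HSV)
m=cv2.inRange(g,(15,110,60),(30,255,255))
for w in (.5,.628,.75): 
    print(w,proj('wrist',F(Y,O,[(-.058,.042*np.sin(w+k*1.2566),.09+.042*np.cos(w+k*1.2566)) for k in (-1,0,1)])).round(0).tolist())
r=int(proj('wrist',F(Y,O,[(-.058,.0247,.124)]))[0,0]);print('row',r,np.flatnonzero(m[r]).tolist())
E
python3 pin.py
```

```text
t 10.35 tcp [ 0.4995 -0.0456  0.081 ] local mm [-74.8   6.9  81. ] F [-0.8 -1.8  0.6] w 0.00029976626817812156
(-76, -22, 81) -> [-0.  28.9  1.2] [-0.001 -0.002 -0.   ]
0.63 [256.6, 217.4] 0.5908531109949154
0.5 [[231.0, 325.0], [237.0, 223.0], [204.0, 194.0]]
0.628 [[234.0, 318.0], [234.0, 214.0], [201.0, 198.0]]
0.75 [[237.0, 310.0], [232.0, 207.0], [198.0, 202.0]]
row 234 [192, 193, 194, 195, 196, 197, 198, 199, 200, 201, 202, 203, 204, 205, 206, 207, 208, 209, 210, 211, 212, 213, 214, 215, 216, 217, 218, 219, 220, 221, 222, 223, 224, 225, 285, 286, 288, 290, 291, 292, 293, 294, 295, 296, 299, 300, 301, 302, 303, 309, 310, 311, 312, 313, 314, 315, 316, 317, 318, 319, 320, 321, 322, 323, 324, 325, 326, 327, 328, 329, 330]
```

View pics/z8.png

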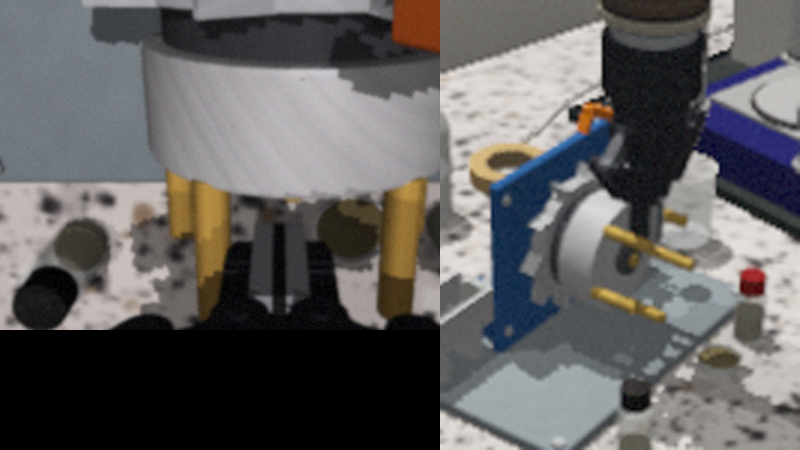

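>>> servo_tool --pt "0 3 0 0 0 0 0" --pt "0 6 0 0 0 0 0" --pt "0 6 0 0 0 0 0" --pt "-15 6 0 0 0 0 0" --pt "-40 6 0 0 0 0 0" --pt "-75 6 0 0 0 0 0" --pt "-110 6 0 0 0 0 0" --pt "-140 6 0 0 0 0 0" --pt "-140 6 0 0 0 0 0"

```text
t: 11.45
tcp_pos: [0.5029, -0.0513, 0.2252]
eef_rot: [2.115, 0.23, -2.095]
ft_force: [0.4, 0.9, -1.2]
gripper_width: -0.0
```

```bash
python3 look.py 9;python3 pin.py
python3 - <<'E'
from go import *
rows((-60,-150,221),(0,-150,221),(0,-150,165))
print([(np.round(d['pixel'],1).tolist(),round(d['p'],2)) for d in arm.tip_of('wrist','pawl_knob')[:2]],proj('wrist',F(Y,O,(0,-.105,.21))))
E
```

```text
t 11.45 tcp [ 0.5029 -0.0513  0.2252] local mm [-72.8   0.6 225.2] F [ 0.4  0.9 -1.2] w -2.8371886578858627e-05
(-76, -22, 81) -> [144.2  22.3   4.5] [-0.001 -0.009 -0.002]
0.6 [177.0, 228.2] 0.5469176494675658
0.5 [[163.0, 284.0], [165.0, 230.0], [154.0, 212.0]]
0.628 [[164.0, 280.0], [164.0, 225.0], [153.0, 214.0]]
0.75 [[165.0, 276.0], [163.0, 221.0], [152.0, 216.0]]
row 164 [210, 211, 212, 213, 214, 215, 216, 217, 218, 221, 222, 223, 224, 225, 226, 227, 228, 229, 230, 248, 249, 250, 251, 252, 253, 254, 255, 276, 277, 278, 279, 280, 281, 282, 283, 284, 285, 286, 287, 288, 289, 290, 291, 292, 293, 294]
t 11.65 tcp [ 0.4997 -0.0515  0.22  ] local mm [-75.9   1.1 220. ] F [ 0.1 -0.2  0. ] w -0.0003272040402235664
(-60, -150, 221) -> [ -1.1 151.1 -16. ] [-0.001 -0.001  0.   ]
(0, -150, 221) -> [ -1. 151. -76.] [-0.001 -0.001  0.   ]
(0, -150, 165) -> [ 55.  151.1 -75.9] [-0.001 -0.001  0.   ]
[([100.0, 431.5], 0.59)] [[100.26450836 436.10603418]]
```

View pics/w9.png

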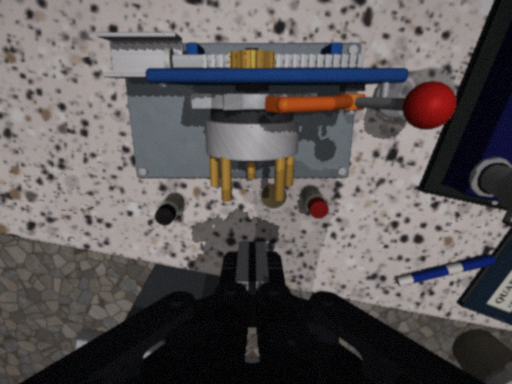

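Run:
```python
from go import *
def ray(cam,px):
    c=arm.camera_params(cam);K=np.array(c['camera_matrix']);T=np.array(c['cam_to_world'])
    v=np.linalg.solve(K,[px[1],px[0],1]);d=T[:3,:3]@[v[0],-v[1],-v[2]];return T[:3,3],d
def tri(a,b):
    (p,d),(q,e)=ray('scene',a),ray('top',b)
    s=np.linalg.lstsq(np.c_[d,-e],q-p,rcond=None)[0];return ((p+s[0]*d+q+s[1]*e)/2).round(3),np.linalg.norm(p+s[0]*d-q-s[1]*e).round(3)
print('block corner top left-front', tri((69,329),(193,428)) )
print('block corner left-back', tri((47,278),(52,425)))
print('postbase left', tri((173,284),(122,390)))
print('post front',tri((190,327),(194,392)))
```

```text
block corner top left-front (array([ 0.526, -0.264,  0.403]), np.float64(0.015))
block corner left-back (array([ 0.729, -0.273,  0.415]), np.float64(0.017))
postbase left (array([ 0.728, -0.326,  0.031]), np.float64(0.007))
post front (array([ 0.554, -0.322,  0.047]), np.float64(0.006))
```

Run:
```python
import cv2
a=cv2.imread('pics/scene0.png')[0:220,230:420];b=cv2.imread('pics/top0.png')[0:230,340:512]
cv2.imwrite('pics/p1.png',cv2.resize(a,None,fx=2.7,fy=2.7));cv2.imwrite('pics/p2.png',cv2.resize(b,None,fx=2.6,fy=2.6))
```

```text
(no output)
```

View pics/p1.png

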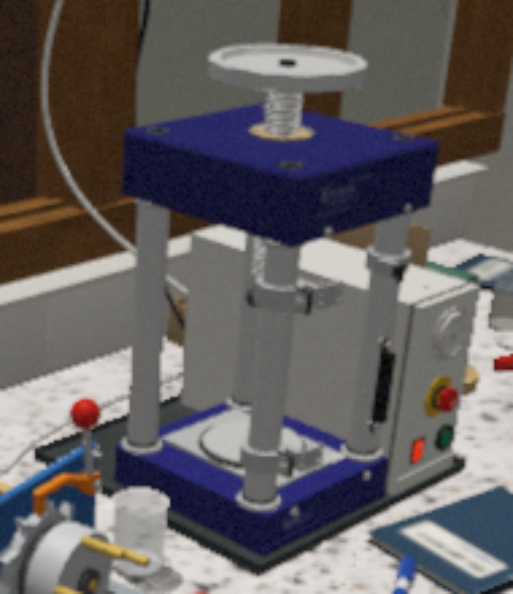

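View pics/p2.png

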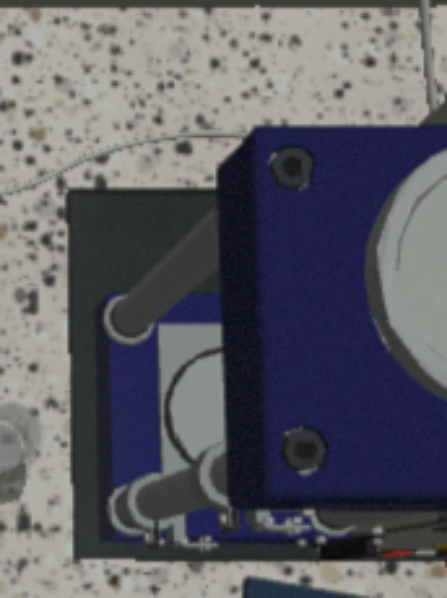

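>>> servo_tool --pt "0 35 0 0 0 0 0" --pt "0 75 0 0 0 0 0" --pt "0 115 0 0 0 0 0" --pt "0 143 -10 0 0 0 0" --pt "0 143 -45 0 0 0 0" --pt "0 143 -76 0 0 0 0" --pt "25 143 -76 0 0 0 0" --pt "55 143 -76 0 0 0 0" --pt "55 143 -76 0 0 0 0"

```text
t: 12.6
tcp_pos: [0.6017, -0.1736, 0.1591]
eef_rot: [2.098, 0.237, -2.116]
ft_force: [-0.6, -0.7, -0.1]
gripper_width: 0.0003
```

```bash
python3 look.py 10
```

```text
t 12.6 tcp [ 0.6017 -0.1736  0.1591] local mm [  -3.  -140.4  159.1] F [-0.6 -0.7 -0.1] w 0.00029763896076216137
(-76, -22, 81) -> [  79.3 -118.    72.4] [-0.     0.008  0.005]
```

View pics/w10.png

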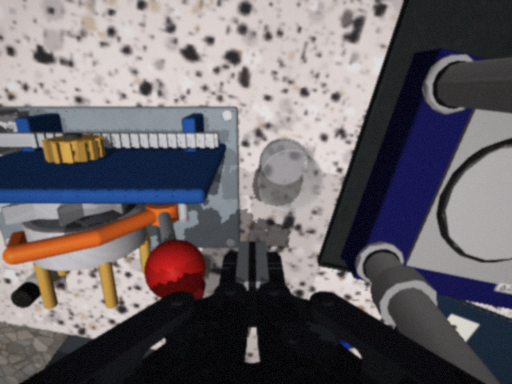

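View pics/s10.png

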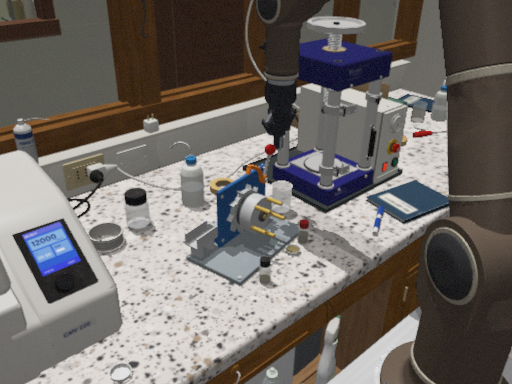

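>>> servo_tool --pt "-3 -4 -3 0 0 0 0" --pt "-3 -8 -3 0 0 0 0" --pt "-3 -12 -3 0 0 0 0" --pt "-3 -16 -3 0 0 0 0" --pt "-3 -20 -3 0 0 0 0" --pt "-3 -24 -3 0 0 0 0" --pt "-3 -28 -3 0 0 0 0" --pt "-3 -32 -3 0 0 0 0" --pt "-3 -36 -3 0 0 0 0" --pt "-3 -36 -3 0 0 0 0" --pt "-3 -36 -3 0 0 0 0"

```text
t: 13.8
tcp_pos: [0.5994, -0.1385, 0.1669]
eef_rot: [2.104, 0.234, -2.109]
ft_force: [1.0, 0.1, 0.2]
gripper_width: 0.0001
```

```bash
python3 look.py 11
python3 - <<'E'
from go import *
for c in ('wrist','scene'):
    for k,P in (('pawl_knob',[(0,-.068,.213),(0,-.075,.213),(0,-.09,.213)]),('pawl_nose',[(0,0,.145),(0,0,.15),(0,0,.16)])):
        print(c,k,[(np.round(d['pixel'],1).tolist(),round(d['p'],2)) for d in arm.tip_of(c,k)[:2]],proj(c,F(Y,O,P)).round(1).tolist())
E
```

```text
t 13.8 tcp [ 0.5994 -0.1385  0.1669] local mm [   2.4 -105.6  166.9] F [1.  0.1 0.2] w 0.00010899293822882737
(-76, -22, 81) -> [ 86.2 -83.4  78.3] [-0.001  0.002  0.002]
wrist pawl_knob [([271.9, 170.9], 0.69), ([265.1, 189.1], 0.56)] [[273.4, 173.3], [273.4, 187.7], [273.3, 218.5]]
wrist pawl_nose [([215.4, 99.7], 0.58)] [[217.7, 98.1], [220.7, 94.7], [227.0, 87.4]]
scene pawl_knob [([154.8, 262.3], 0.7)] [[152.7, 261.0], [151.7, 262.6], [149.7, 266.1]]
scene pawl_nose [([191.9, 242.4], 0.77), ([153.5, 264.5], 0.58)] [[188.3, 243.9], [186.5, 243.9], [182.8, 243.9]]
```

View pics/w11.png

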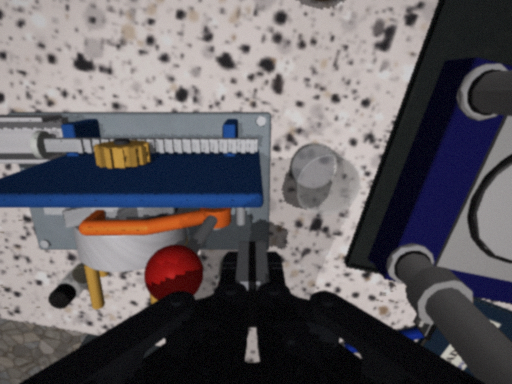

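View pics/z11.png

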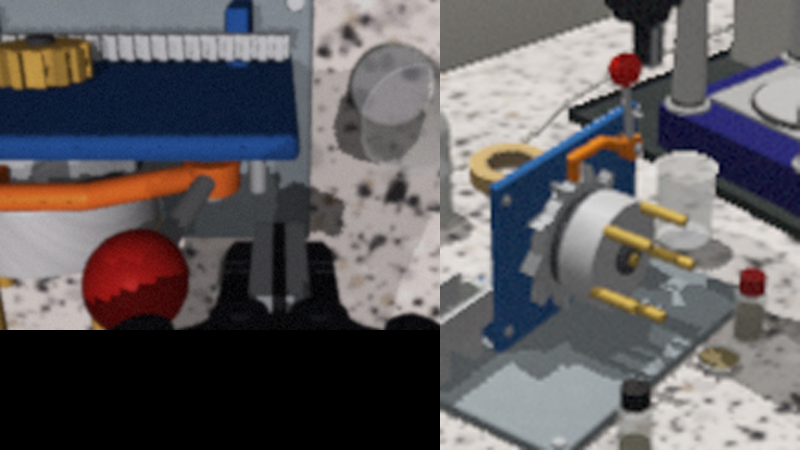

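>>> servo_tool --pt "0 10 0 0 0 0 0" --pt "-15 20 0 0 0 0 0" --pt "-60 22 0 0 0 0 0" --pt "-105 22 5 0 0 0 0" --pt "-120 5 40 0 0 0 0" --pt "-120 -30 75 0 0 0 0" --pt "-120 -65 105 0 0 0 0" --pt "-120 -80 140 0 0 0 0" --pt "-120 -80 140 0 0 0 0" --pt "-120 -80 140 0 0 0 0"

```text
t: 15.1
tcp_pos: [0.4458, -0.0921, 0.2882]
eef_rot: [2.106, 0.231, -2.107]
ft_force: [0.9, 0.1, -0.6]
gripper_width: 0.0001
```

```bash
python3 look.py 12
python3 - <<'E'
from go import *
for c in ('wrist','scene','top'):
    if c=='top': save('top','t12')
    for k,P in (('pawl_knob',[(0,-.068,.213),(0,-.075,.213)]),('pawl_nose',[(0,0,.145),(0,0,.15)]),('top_pin',[(-.07,.042*np.sin(w),.09+.042*np.cos(w)) for w in (.4,.628,.8)])):
        print(c,k,[(np.round(d['pixel'],1).tolist(),round(d['p'],2)) for d in arm.tip_of(c,k)[:2]],proj(c,F(Y,O,P)).round(1).tolist())
for n in ['vial_black','vial_red','beaker','cup']:
    print(n,[[(np.round(d['pixel'],1).tolist(),round(d['p'],2)) for d in arm.tip_of(c,n)[:1]] for c in ('scene','top')])
a=cv2.imread('pics/w12.png');b=cv2.imread('pics/s12.png')[140:260,190:320]
cv2.imwrite('pics/s12z.png',cv2.resize(b,None,fx=5,fy=5,interpolation=cv2.INTER_CUBIC))
E
```

```text
t 15.1 tcp [ 0.4458 -0.0921  0.2882] local mm [-137.3  -26.8  288.2] F [ 0.9  0.1 -0.6] w 6.121759470846354e-05
(-76, -22, 81) -> [207.2  -4.9 -61.4] [-0.002  0.     0.   ]
wrist pawl_knob [([4.6, 306.4], 0.68)] [[6.6, 309.7], [6.6, 319.6]]
wrist pawl_nose [([24.4, 220.8], 0.67), ([7.1, 307.7], 0.21)] [[24.2, 222.1], [23.2, 221.6]]
wrist top_pin [([100.6, 206.6], 0.67), ([5.9, 307.4], 0.17)] [[103.1, 210.0], [102.9, 202.6], [102.6, 198.1]]
scene pawl_knob [([154.7, 262.3], 0.66)] [[152.7, 261.0], [151.7, 262.6]]
scene pawl_nose [([189.3, 243.4], 0.9), ([250.6, 294.6], 0.66)] [[188.3, 243.9], [186.5, 243.9]]
scene top_pin [([207.0, 263.1], 0.72)] [[206.2, 264.2], [209.5, 262.0], [212.2, 260.6]]
top pawl_knob [([169.6, 302.0], 0.57)] [[168.0, 304.3], [167.2, 307.8]]
top pawl_nose [] [[180.0, 269.7], [179.7, 269.7]]
top top_pin [([210.9, 265.9], 0.83)] [[214.7, 269.1], [215.7, 265.3], [216.3, 262.8]]
vial_black [[([280.4, 261.9], 0.82)], [([248.9, 239.1], 0.64)]]
vial_red [[([243.8, 306.2], 0.72)], []]
beaker [[([210.5, 278.3], 0.61)], []]
cup [[([252.3, 292.9], 0.56)], [([210.3, 267.8], 0.69)]]
```

View pics/w12.png

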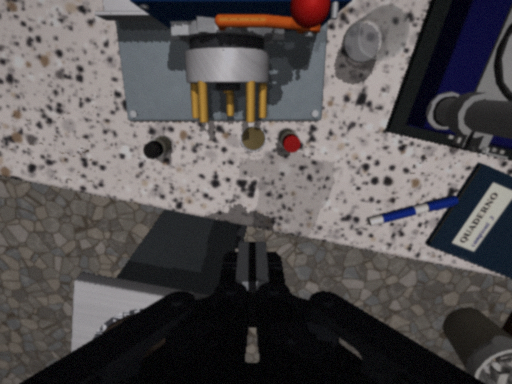

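View pics/s12z.png

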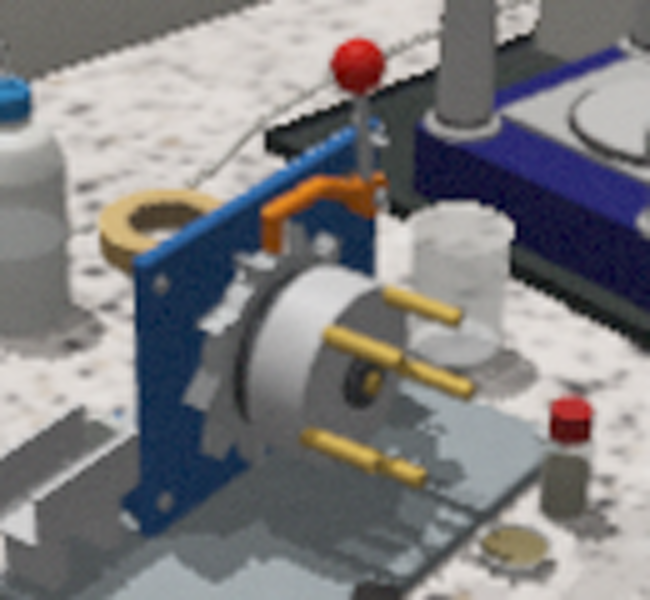

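Run:
```python
import cv2,numpy as np
for n,b in (('scene0',(140,170,245,285)),('s4',(140,170,245,285)),('s12',(140,170,245,285)),('top0',(155,185,290,320)),('t12',(155,185,290,320))):
    im=cv2.imread(f'pics/{n}.png')[b[0]:b[1],b[2]:b[3]].astype(int)
    for nm,m in (('red',(im[...,2]>90)&(im[...,1]<60)&(im[...,0]<60)),):
        r,c=np.nonzero(m);print(n,nm,m.sum(),r.mean()+b[0],c.mean()+b[2])
for n in('scene0','s4','s12'):
    im=cv2.imread(f'pics/{n}.png')[160:205,220:280].astype(int)
    m=(im[...,2]>130)&(im[...,1]<130)&(im[...,1]>50)&(im[...,0]<60);r,c=np.nonzero(m);print(n,'orange',m.sum(),r.mean()+160,c.mean()+220)
```

```text
scene0 red 81 152.87654320987653 261.1975308641975
s4 red 68 151.58823529411765 268.80882352941177
s12 red 80 152.8125 261.1875
top0 red 137 167.7810218978102 303.93430656934305
t12 red 141 168.02127659574467 303.95744680851067
scene0 orange 54 179.07407407407408 253.14814814814815
s4 orange 54 172.66666666666666 252.85185185185185
s12 orange 54 179.88888888888889 254.0
```

```bash
python3 -c "
from cell import arm
print(arm.hand_in())"
```

```text
the job is handed in; nothing more can be done
None
```

The job is handed in. The pawl was lifted, the wheel was let back one notch, and the pawl dropped home again. The hand-in gives no verdict, so this rests on my last checks. It ended at about 15.5 s of the allowed 58 s.

**How it went:** With the fingers shut, I pushed the red ball over to the upper stop. I then pushed the top brass pin towards local +y and tipped the ball back from the other side. My first push passed above the ball without touching it. The pictures showed the real fingertips about 34 mm short of the reported TCP, so I lowered the tool by that much and repeated the push. The wrist force readings I saw stayed under 3 N; I read them only at the end of each move.

**Last checks:**
- **Pawl:** the ball is back within 0.1 px of its starting place in the scene picture and 0.25 px in the top picture. The pawl looks seated as it was at the start.
- **Wheel:** my estimates with the pawl still up were 0.55–0.60 rad, against a target of 0.628. After the drop the pictures gave about 0.45–0.6 rad. The lowest reading, from the scene camera, is close to the 0.43 limit.
- **Bystanders:** the vials, beaker and cup appear in place in the last scene picture. In the top view the network missed the red vial and the beaker. It also put the cup on the feeder, which disagrees with the scene view, and I took that as a false report.
- **Robot:** the arm is clear of everything.

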